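Seat and clamp a well plate on the plate shaker

ROBOT

A 6-joint arm with a two-finger parallel gripper is mounted at the origin on a cart in front of the work surface, level with it; the furniture and walls round the work are solid. World frame = base frame: x ahead of the robot, y to its left, z up, the work surface at z = 0. Lengths are in m, angles in rad, forces in N, time in s.
With the tool pointing down it reaches from about 0.4 to 0.925 m from the base axis. Payload 12.5 kg.
Tool frame: the origin (TCP) lies midway between the tips of the shut fingers; the grasp point (between the pads) lies behind it (robot.pinch_z is the z of the grasp point in the tool frame, in m); z points along the fingers, y is the line along which they close (so a half turn about z gives the same grasp; the last joint's range is limited). The gripper opens to 95 mm and grips with 3 to 60 N. Pads are 20 mm wide; open, the fingers measure 119 mm over their backs; the gripper's body (75 mm by 180 mm) begins 59 mm behind the grasp point.
Start: joints at [-1.42, 0.491, 1.559, -0, 1.092, -0.106], TCP at [0.159, -0.605, 0.215] pointing down, gripper open.
Joint ranges: [-3.1, 3.1], [-0.84, 2.19], [0.05, 2.79], [-1.13, 4.28], [0.06, 2.93], [-2.69, 2.69]. Speed limits (rad/s): [2.22, 2.22, 2.79, 3.14, 3.14, 3.14].

INTERFACE

Orientations are given as a rotation vector (axis times angle).
In Python, from station import robot, vision gives the robot as it stands.
- The arm moves only by the tool play_rows, never from a script. Its argument "deltas" is one flat list of numbers, 7 for each row, row after row: the shift along the tool's x, y, z scaled (see below), then the turn, a rotation vector about the tool's x, y, z scaled (see below), then the opening, from 0 (shut) to 1 (fully open). In form: [x, y, z, ax, ay, az, hand, x, y, z, ax, ay, az, hand, ...]. A call has 1 to 12 rows; each row shifts and turns the commanded pose from where the row before left it, along the tool's axes as they then stand; what a row does not reach is not made up. The controller multiplies each number of a shift by 50 mm and each number of a turn by 180 degrees. A row lasts 1/12 s, in which the tool goes at most 41.7 mm and 7.16 degrees, less where a joint would pass 70% of its speed; a pose out of reach is approached as far as the arm can. A call with a number of a shift or a turn outside -1 to 1 is refused whole. A call with a gripper value outside its range is refused whole. The fingers move at their own pace and stop on an object; "grip_force" is the grip in N (left out, the last holds). Time passes only in rows, so rows that do not move let the fingers close. It gives the time, the measured TCP pose, the force, the opening and the grip force at its end, in the units of the state.
- robot.sense(): the state, without advancing time (a new reading comes with each control period).
- vision.grab_frame(name): name is "scene" or "top" or "wrist"; returns a dict with "pixels" (384x512x3 uint8, red, green, blue), "intrinsics" (3x3 intrinsics, pixels), "D" ([k1, k2, p1, p2, k3] as OpenCV has them; the pictures are not rectified), "position" and "orientation" of the camera in the world; the wrist camera has in their place "tool_from_camera" (4x4, takes a point from camera to tool coordinates, whose origin is the TCP and whose axes are the flange's). Camera axes: x right, y up, looking along -z (the intrinsics and any distortion apply to the point x, -y, -z); pixel columns grow to the right and rows downward; lengths in m; the calibration is good to about 2 mm. A picture is of the moment at which its call begins: read the wrist's pose just before it. There is no depth.
- robot.close_job(): hands the job in; it is judged then, once.
The state is a dict: "t": time; "qpos": joint angles; "qvel": joint speeds; "joint_efforts": joint torques, N m; "position": TCP position; "eef_rot": TCP orientation; "contact_force": force on the tool from outside, world axes, zero at the start; "moment": the same for the moment, N m; "opening": opening from 0.0 (shut) to 1.0 (fully open); "gripper_force": force on a finger pad.
Only numpy, scipy, OpenCV 4.12 (cv2) and the standard library are available. Lean on these libraries where they do the work, as an engineer would, in place of code of your own. Each camera call takes 0.05 s, during which the arm holds its last target. There are 200 camera calls.

TASK

A well plate has been put down carelessly on the plate shaker. Push it along the platform with your fingertips, without lifting it, until it sits square and fully home against both black stops, the rear fence and the right-hand stop. Only then push the open clamp lever round by its upright orange pin, without gripping the pin, until the blue jaw has closed fully over the plate's free corner; leave the tube rack, timer and blue-capped bottle where they are.

Things in the scene. Friction and masses are not known exactly. Their poses are not given: they have to be found in the camera images.
- shaker: Microplate shaker fixed to the worktop: white housing, flat aluminium platform 220 mm (its x) by 290 mm (its y), its top 75 mm above the origin. Origin: centre of its underside, on the worktop. At zero yaw its panel faces the robot; x points to its rear, y to its left, z up. The platform carries two black stops and a swinging clamp.
- rear_fence (a point): Middle of the foot of the rear fence's inner face, on the platform (shaker frame: x 85, y -51.1, z 75 mm; shaker's axes). The fence is a black bar 124 mm long along y, 8 mm thick, 11 mm high, smooth; the plate's rear long side goes against it.
- right_stop (a point): Middle of the foot of the right-hand stop's inner face, on the platform (shaker frame: x 42.25, y -115, z 75 mm; shaker's axes). The stop is a black bar 70 mm long along x, 8 mm thick, 11 mm high, smooth; the plate's right short side goes against it.
- plate: White 96-well plate, rigid, 85.5 mm (its x) by 127.8 mm (its y) by 14.4 mm high, about 50 to 110 g, loose on the platform. Origin: centre of its underside. Its axes match the shaker's when it is home; it starts 20 to 60 mm short of home along x, 15 to 40 mm along y, and askew by up to about 0.3 rad.
- nest_home (a point): Point on the platform's top where the plate's origin lies when the plate is home against both stops (shaker frame: x 42.25, y -51.1, z 75 mm; shaker's axes).
- clamp (a joint): Swing of the corner clamp about an upright axis, rad: 0 = fully open, arm out to the left; 1.222 = closed on its own stop, blue jaw round the front left corner of a plate that is home (0.7 mm play). Grows anticlockwise seen from above; starts at 0 to 0.15. Light friction (about 1 N at the pin); stays where left; cannot close fully on a plate that is not home.
- clamp_hinge (a point): Point on the clamp's upright axis, at the platform's top (shaker frame: x 95, y 108.3, z 75 mm). A round steel boss 22 mm high stands here; a flat steel arm (14 mm wide, its top 10 mm above the platform) runs from it to the blue jaw, whose two legs are 28 mm long, 5 mm thick, tops 15 mm above the platform.
- clamp_pin (a point): Middle of the clamp's upright orange pin: 10 mm thick, standing from 15 to 40 mm above the platform (this point 27.5 mm above it), 135.7 mm from the clamp's axis. Seen from the axis it lies, in the shaker frame, 149 degrees from x towards y when the clamp is at 0, and 219 degrees when closed.
- tube_rack: Turquoise rack with six capped tubes, 56 by 170 by 84 mm high, on the worktop to the left of the shaker. Bystander. Origin: centre of its underside.
- timer: White bench timer, 66 by 62 by 19 mm, lying on the worktop at the front left. Bystander. Origin: centre of its underside.
- blue_cap_bottle: White plastic bottle with a blue cap, 62 mm in diameter, 137 mm high, to the right of the shaker. Bystander. Origin: centre of its underside.

How it is judged:
On the way, in this order (a step that is already met when the one before it is completed fails the run):
1. the plate is home and square against both stops while the clamp is still open (x of plate in the frame of nest_home above -0.003 m and y of plate in the frame of nest_home below 0.003 m and angle between the x axis of plate and the x axis of nest_home, either way round below 0.035 rad and value of joint clamp below 0.6 rad), for 0.2 s.
2. the clamp is fully closed over the corner of the plate (value of joint clamp above 1.19 rad), for 0.2 s.
At the end, for the whole second after the job is handed in: The plate lies flat and at rest within 3 mm of its home point and within 0.025 rad of square to the stops, and the clamp stands at 1.19 rad or more (its stop is at 1.222) (distance between plate and nest_home below 0.003 m and angle between the x axis of plate and the x axis of nest_home, either way round below 0.025 rad and angle between plate's own z axis and vertical below 0.03 rad and value of joint clamp above 1.19 rad and linear speed of plate below 0.01 m/s); the robot touches nothing.
It fails at once if the plate is lifted or tipped off the platform (its centre 6 mm up, or 0.15 rad of tilt) (z of plate in the frame of nest_home above 0.006 m or angle between plate's own z axis and vertical above 0.15 rad).
It fails at once if the plate is pushed off the platform (z of plate in the frame of nest_home below -0.01 m).
It fails at once if the pin of the clamp is gripped between the fingers (distance between the grasp point and clamp_pin below 0.004 m and contact force between the fingers and clamp above 1 N).
It fails at once if the tube rack, the timer or the bottle is shifted by more than 15 mm (distance of any of tube_rack, timer, blue_cap_bottle from where it was at the start of the episode above 0.015 m).
It also fails if it takes over 64 s, if anything falls off the work surface, if the arm or the gripper's body presses on something with over 40 N, if the wrist force passes 120 N, or if a joint passes its speed limit or range.

## Working session

There is one attempt and no reset: what is moved stays moved. The work goes in short steps, Python scripts to look and compute and a tool call to move; the robot and the scene stay as the last step left them, time stands still between calls to the robot, and variables do not carry over. Pictures are saved under pics/ and viewed, at most 10 in all, crops included, and the job is handed in when it is done.

Besides the shell and the picture viewer there is one more tool, called after "Request:" as a command line: name --argument value ..., lists and objects as JSON in quotes. play_rows: Moves the arm, as the interface text tells. Shifts and turns lie within -1 to 1; 1 stands for 50 mm of shift or 180 degrees of turn. Its arguments: {"type":"object","properties":{"deltas":{"type":"array","items":{"type":"number","minimum":-1,"maximum":1}},"grip_force":{"type":"number"}},"required":["deltas"]}

```bash
mkdir -p pics; ls
python3 - <<'E'
from station import robot, vision
import cv2,pickle,numpy as np
s=robot.sense();print(s, robot.pinch_z)
f={n:vision.grab_frame(n) for n in("top","scene")}
pickle.dump(f,open('f0.pkl','wb'))
for n in f:
    print(n,f[n]['intrinsics'],f[n]['D'],f[n]['position'],f[n]['orientation'])
    cv2.imwrite(f'pics/{n}0.png',cv2.resize(f[n]['pixels'][:,:,::-1],(800,600),interpolation=cv2.INTER_CUBIC))
E
```

```text
pics
{'t': 0.0, 'qpos': array([-1.41955914e+00,  4.91574516e-01,  1.55946974e+00, -5.88724201e-05,
        1.09170244e+00, -1.05580446e-01]), 'qvel': array([-0.00081278,  0.00023793,  0.00010987, -0.0010445 ,  0.000697  ,
       -0.00117374]), 'joint_efforts': array([-3.04962614e-04, -6.12647223e+01, -2.58182359e+01,  6.92291977e-02,
        4.82038292e-02, -1.17481432e-04]), 'position': array([ 0.1587336 , -0.60424223,  0.21404547]), 'eef_rot': array([-3.11457911e+00, -4.02195199e-01,  1.23352517e-04]), 'contact_force': array([-1.55322819,  0.98830478, -0.3234902 ]), 'moment': array([-0.01213196, -0.03754338,  0.02449678]), 'gripper_force': 0.0, 'opening': 0.9974363491471104} -0.0188
top [[474.24810084   0.         253.80047519]
 [  0.         474.24810084 193.03092145]
 [  0.           0.           1.        ]] [-0.12565043  0.          0.          0.          0.        ] [0.43873493 0.11279064 1.3221381 ] [ 0.0593933  -0.07056839 -1.58045694]
scene [[437.40198457   0.         254.92003833]
 [  0.         437.40198457 188.134061  ]
 [  0.           0.           1.        ]] [-0.07588777  0.          0.          0.          0.        ] [0.03751925 0.95288558 1.11218027] [ 0.28649245 -0.9745415  -2.46366542]
```

View pics/top0.png

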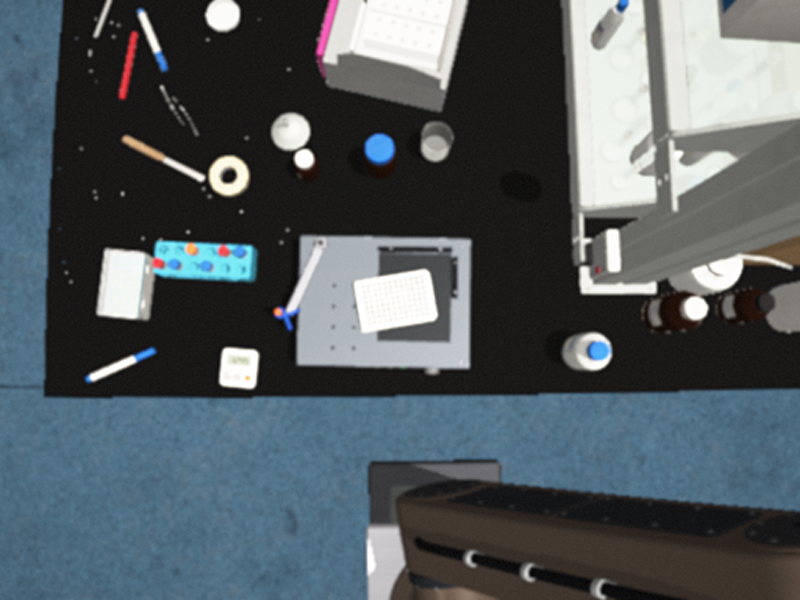

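View pics/scene0.png

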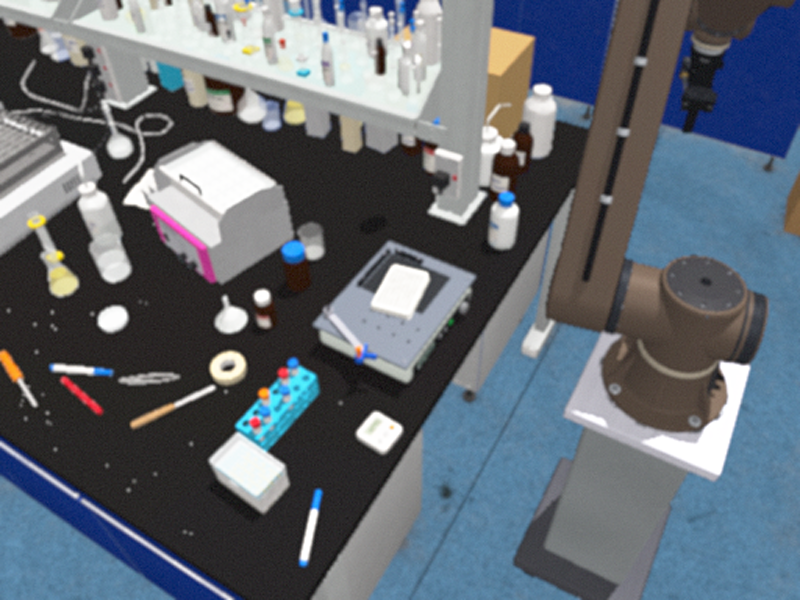

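The top view shows the shaker at (297–471, 236–368), the plate at (355–437, 270–332), and the clamp pin near (280, 313). The bottle is at (588, 350) and the timer at (240, 368). I'll enlarge the shaker area.

```bash
cat > h.py <<'E'
import numpy as np,cv2
from scipy.spatial.transform import Rotation as R
def pose(f):
    o=np.asarray(f['orientation'],float)
    return R.from_rotvec(o).as_matrix(),np.asarray(f['position'],float)
def proj(f,P):
    Rw,p=pose(f);c=(np.atleast_2d(P)-p)@Rw
    c=c*[1,-1,-1]
    return cv2.projectPoints(c,np.zeros(3),np.zeros(3),f['intrinsics'],np.array(f['D']))[0][:,0]
def back(f,uv,z):
    Rw,p=pose(f)
    n=cv2.undistortPoints(np.float64(uv).reshape(-1,1,2),f['intrinsics'],np.array(f['D']))[:,0]
    d=np.c_[n[:,0],-n[:,1],-np.ones(len(n))]@Rw.T
    return p+d*((z-p[2])/d[:,2])[:,None]
E
python3 - <<'E'
import pickle,cv2
f=pickle.load(open('f0.pkl','rb'))['top']['pixels'][:,:,::-1]
cv2.imwrite('pics/c0.png',cv2.resize(f[145:241,170:303],None,fx=6,fy=6,interpolation=cv2.INTER_CUBIC))
E
```

```text
(no output)
```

View pics/c0.png

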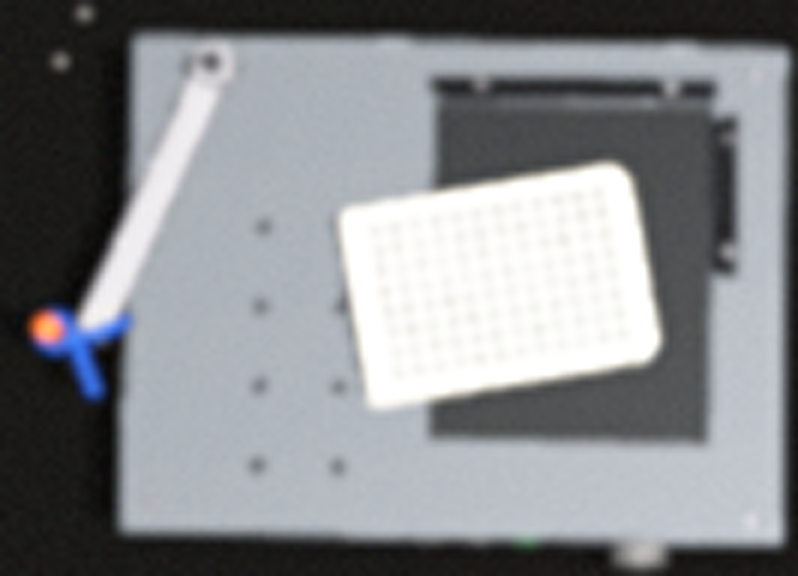

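The crop shows the platform corners at (131,35), (788,45), (785,547) and (119,533). The plate's edges run (345,207)-(600,163) at the top, (341,215)-(368,405) on the left, (380,409)-(645,360) at the bottom and (632,180)-(660,340) on the right. The pin top is at (47,327) and the hinge boss at (210,63).

Run:
```python
import pickle,cv2,numpy as np
from h import *
F=pickle.load(open('f0.pkl','rb'));f=F['top']
uv=lambda L:(np.array(L,float)+.5)/6-.5+[170,145]
from scipy.optimize import least_squares
def rot(a):return np.array([[np.cos(a),-np.sin(a)],[np.sin(a),np.cos(a)]])
C=back(f,uv([(131,35),(788,45),(785,547),(119,533)]),.075)[:,:2]
print(np.linalg.norm(np.diff(C[[0,1,2,3,0]],axis=0),axis=1))
M=np.array([[110,145],[110,-145],[-110,-145],[-110,145]])/1e3
r=least_squares(lambda p:(M@rot(p[2]).T+p[:2]-C).ravel(),[.6,.1,0]);S=r.x;print('shaker',S,r.fun.reshape(-1,2)*1e3)
W=lambda P:np.array(P)[:2]@rot(S[2]).T+S[:2]
inv=lambda P:(np.array(P)[:,:2]-S[:2])@rot(S[2])*1e3
print('hinge',inv(back(f,uv([(210,63)]),.097)),'exp 95,108.3')
print('fence/right corner of fence top R', inv(back(f,uv([(715,97),(432,95),(716,118),(716,272)]),.086)),'exp fence inner x85,y-113/+11; stop x 77/7,y-115')
pin=inv(back(f,uv([(47,327)]),.115));print('pin',pin, 'ang',np.degrees(np.arctan2(pin[0,1]-108.3,pin[0,0]-95)),np.hypot(pin[0,1]-108.3,pin[0,0]-95))
E=[back(f,uv(e),.0894) for e in([(345,207),(600,163)],[(341,215),(368,405)],[(380,409),(645,360)],[(632,180),(660,340)])]
def isect(a,b):
    a=a[:,:2];b=b[:,:2];t=np.linalg.solve(np.c_[a[1]-a[0],b[0]-b[1]],b[0]-a[0]);return a[0]+t[0]*(a[1]-a[0])
K=np.array([isect(E[i],E[j]) for i,j in((0,1),(0,3),(2,3),(2,1))])
print('plate sides',np.linalg.norm(np.diff(K[[0,1,2,3,0]],axis=0),axis=1))
N=np.array([[42.75,63.9],[42.75,-63.9],[-42.75,-63.9],[-42.75,63.9]])/1e3
r=least_squares(lambda p:(N@rot(p[2]).T+p[:2]-K).ravel(),[.6,.1,0]);P=r.x
print('plate',P,'in shaker',inv([P[:2]]),P[2]-S[2],'home 42.25,-51.1')
print('plate corners shaker',inv(K))
print('scene proj', proj(F['scene'],np.c_[M@rot(S[2]).T+S[:2],np.full(4,.075)])*800/512)
```

```text
[0.29186584 0.22214029 0.29161759 0.22040165]
shaker [ 0.54329635  0.12517346 -0.02704845] [[-0.45026528 -1.20730643]
 [-0.83494319  0.6693027 ]
 [ 1.3162031   1.05841074]
 [-0.03099463 -0.52040701]]
hinge [[ 94.78530933 108.48995388]] exp 95,108.3
fence/right corner of fence top R [[  85.21929682 -112.48798131]
 [  83.92509471   11.75580609]
 [  75.91724016 -113.00989674]
 [   8.0635134  -113.64613047]] exp fence inner x85,y-113/+11; stop x 77/7,y-115
pin [[-22.84720836 173.42241446]] ang 151.0749426753325 134.6435790627988
plate sides [0.12761192 0.08807833 0.12973403 0.08948372]
plate [0.54409567 0.10569917 0.16039213] in shaker [[  1.325708   -19.44554855]] 0.18744058792844537 home 42.25,-51.1
plate corners shaker [[ 33.0736058   50.85983619]
 [ 57.02993489 -74.48327539]
 [-29.54996995 -90.66079833]
 [-55.25073875  36.50204331]]
scene proj [[311.77419298 323.91488049]
 [388.01992991 240.3786164 ]
 [475.00202831 275.09771859]
 [405.19190066 368.39131152]]
```

Request:
play_rows --deltas '[0, 0, 0, 0, 0, 0.03, 0.85, 0, 0, 0, 0, 0, 0.03, 0.85, 0, 0, 0, 0, 0, 0.03, 0.85, 0.5, -0.6, 0, 0, 0, 0, 0.85, 0.5, -0.6, 0, 0, 0, 0, 0.85, 0.5, -0.6, 0, 0, 0, 0, 0.85, 0.5, -0.6, 0, 0, 0, 0, 0.85, 0.5, -0.6, 0, 0, 0, 0, 0.85, 0.5, -0.6, 0, 0, 0, 0, 0.85, 0.5, -0.6, 0, 0, 0, 0, 0.85, 0.5, -0.6, 0, 0, 0, 0, 0.85, 0.5, -0.6, 0, 0, 0, 0, 0.85]'

```text
t: 1.1
position: [0.3915, -0.3388, 0.2145]
eef_rot: [-3.141, 0.041, 0.0]
contact_force: [1.1, -0.7, -0.8]
opening: 0.853
gripper_force: 0.0
```

```bash
cat > st.py <<'E'
from station import robot
import numpy as np
from scipy.spatial.transform import Rotation as R
S=np.array([.5433,.1252,-.02705])
def st():
    s=robot.sense();Q=R.from_euler('z',S[2]).inv()
    p=Q.apply(np.array(s['position'])-[S[0],S[1],.075])*1e3
    m=(Q*R.from_rotvec(s['eef_rot'])).as_matrix()
    print('t %.2f'%s['t'],'tcp in shaker mm',p.round(1),'yaw deg %.2f'%np.degrees(np.arctan2(m[1,0],m[0,0])),'tilt',m[:2,2].round(3),'F',Q.apply(s['contact_force']).round(1),'open %.2f'%s['opening'],'q6 %.2f'%s['qpos'][5])
if __name__=='__main__':st()
E
python3 st.py
```

```text
t 1.10 tcp in shaker mm [-139.2 -467.9  139.5] yaw deg 0.05 tilt [-0.  0.] F [ 1.1 -0.6 -0.8] open 0.85 q6 0.76
```

Request:
play_rows --deltas '[0.1, -0.74, 0, 0, 0, 0, 0.85, 0.1, -0.74, 0, 0, 0, 0, 0.85, 0.1, -0.74, 0, 0, 0, 0, 0.85, 0.1, -0.74, 0, 0, 0, 0, 0.85, 0.1, -0.74, 0, 0, 0, 0, 0.85, 0.1, -0.74, 0, 0, 0, 0, 0.85, 0.1, -0.74, 0, 0, 0, 0, 0.85, 0.1, -0.74, 0, 0, 0, 0, 0.85, 0.1, -0.74, 0, 0, 0, 0, 0.85, 0.1, -0.74, 0, 0, 0, 0, 0.85, 0.1, -0.74, 0, 0, 0, 0, 0.85, 0, 0, 0, 0, 0, 0, 0.85]'

```text
t: 2.1
position: [0.4565, 0.0697, 0.2145]
eef_rot: [-3.141, 0.034, -0.0]
contact_force: [0.3, 1.0, 0.4]
opening: 0.847
gripper_force: 0.0
```

```bash
python3 st.py
```

```text
t 2.10 tcp in shaker mm [-85.3 -57.8 139.5] yaw deg 0.31 tilt [0.    0.001] F [0.3 1.  0.4] open 0.85 q6 1.60
```

Request:
play_rows --deltas '[0, -0.64, 0, 0, 0, 0.0017, 0.85, 0, 0, 0.6, 0, 0, 0, 0.85, 0, 0, 0.6, 0, 0, 0, 0.85, 0, 0, 0.6, 0, 0, 0, 0.85, 0, 0, 0.4, 0, 0, 0, 0.85, 0, 0, 0.25, 0, 0, 0, 0.85, 0, 0, 0.2, 0, 0, 0, 0.85, 0, 0, 0, 0, 0, 0, 0.85]'

```text
t: 2.77
position: [0.4562, 0.0965, 0.0803]
eef_rot: [3.141, -0.05, -0.005]
contact_force: [-0.5, 0.4, -0.9]
opening: 0.849
gripper_force: 0.0
```

```bash
python3 st.py
python3 - <<'E'
from station import vision
import cv2
a=[vision.grab_frame(n)['pixels'][:,:,::-1] for n in('top','wrist')]
a=[cv2.resize(a[0][145:241,175:303],(512,384),interpolation=cv2.INTER_CUBIC)[:, :],a[1]]
cv2.imwrite('pics/a.png',cv2.resize(cv2.hconcat(a),(800,300)))
E
```

```text
t 2.77 tcp in shaker mm [-86.3 -31.    5.3] yaw deg -0.26 tilt [-0.003 -0.   ] F [-0.5  0.3 -0.9] open 0.85 q6 1.67
```

View pics/a.png

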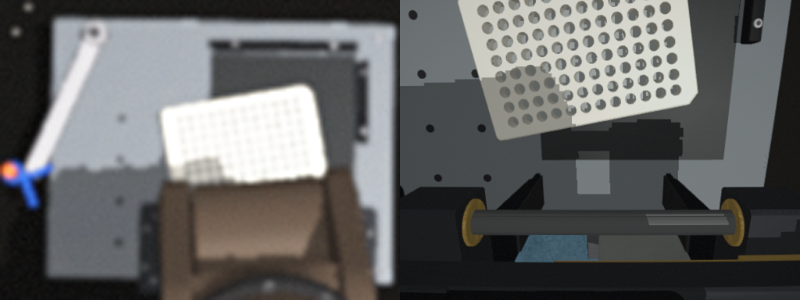

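The wrist view shows both fingertips at (540,180) and (670,180), in front of the plate and touching nothing. I'll push forward.

Request:
play_rows --deltas '[0.12, 0, 0, 0, 0, -0.0014, 0.85, 0.12, 0, 0, 0, 0, 0, 0.85, 0.1, 0, 0, 0, 0, 0, 0.85, 0.1, 0, 0, 0, 0, 0, 0.85, 0.1, 0, 0, 0, 0, 0, 0.85, 0.1, 0, 0, 0, 0, 0, 0.85, 0.1, 0, 0, 0, 0, 0, 0.85, 0.1, 0, 0, 0, 0, 0, 0.85, 0.1, 0, 0, 0, 0, 0, 0.85, 0.1, 0, 0, 0, 0, 0, 0.85, 0.1, 0, 0, 0, 0, 0, 0.85, 0.1, 0, 0, 0, 0, 0, 0.85]'

```text
t: 3.87
position: [0.5195, 0.0952, 0.0821]
eef_rot: [3.141, -0.042, -0.0]
contact_force: [-0.6, 1.0, -0.0]
opening: 0.852
gripper_force: 0.2
```

```bash
python3 st.py
```

```text
t 3.87 tcp in shaker mm [-23.  -30.6   7.1] yaw deg 0.01 tilt [-0. -0.] F [-0.6  1.  -0. ] open 0.85 q6 1.65
```

Request:
play_rows --deltas '[0.06, 0, 0, 0, 0, 0, 0.85, 0.06, 0, 0, 0, 0, 0, 0.85, 0.04, 0, 0, 0, 0, 0, 0.85, 0.04, 0, 0, 0, 0, 0, 0.85, 0.02, 0, 0, 0, 0, 0, 0.85, 0, 0, 0, 0, 0, 0, 0.85]'

```text
t: 4.37
position: [0.5302, 0.095, 0.0821]
eef_rot: [3.141, -0.042, 0.0]
contact_force: [0.4, 0.4, -0.4]
opening: 0.853
gripper_force: 0.0
```

```bash
python3 st.py
python3 - <<'E'
from station import vision
import cv2
a=[vision.grab_frame(n)['pixels'][:,:,::-1] for n in('top','wrist')]
a=[cv2.resize(a[0][145:241,175:303],(512,384),interpolation=cv2.INTER_CUBIC)[:, :],a[1]]
cv2.imwrite('pics/b.png',cv2.resize(cv2.hconcat(a),(800,300)))
E
```

```text
t 4.37 tcp in shaker mm [-12.3 -30.6   7.1] yaw deg 0.00 tilt [ 0. -0.] F [ 0.3  0.4 -0.4] open 0.85 q6 1.65
```

View pics/b.png

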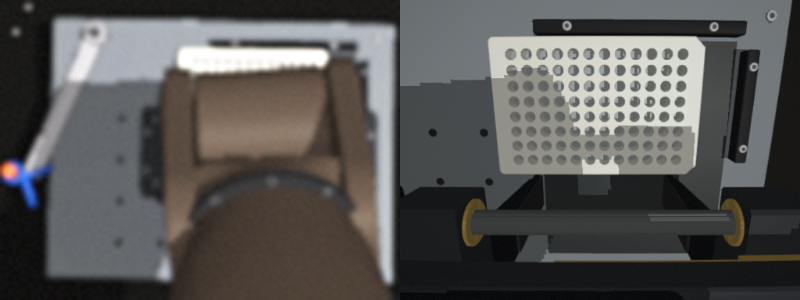

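The plate is now square and almost at the fence: its rear edge is at wrist row 38 and the fence at row 33. It still needs about 30 mm to the right. I'll press it gently on until contact.

Request:
play_rows --deltas '[0.02, 0, 0, 0, 0, 0, 0.85, 0.02, 0, 0, 0, 0, 0, 0.85, 0.02, 0, 0, 0, 0, 0, 0.85, 0.02, 0, 0, 0, 0, 0, 0.85, 0, 0, 0, 0, 0, 0, 0.85]'

```text
t: 4.88
position: [0.5308, 0.095, 0.0817]
eef_rot: [3.141, -0.043, -0.012]
contact_force: [-13.9, 1.5, 6.7]
opening: 0.849
gripper_force: 7.0
```

```bash
python3 st.py
```

```text
t 4.88 tcp in shaker mm [-11.7 -30.5   6.7] yaw deg -0.01 tilt [-0.007 -0.   ] F [-14.    1.1   6.7] open 0.85 q6 1.65
```

Request:
play_rows --deltas '[-0.3, 0, 0, 0, 0, 0, 0.85, -0.5, 0, 0, 0, 0, 0, 0.85, 0, 0, -0.7, 0, 0, 0, 0.85, 0, 0, -0.7, 0, 0, 0, 0.4, 0, 0, 0, 0, 0, -0.0385, 0.4, 0, 0, 0, 0, 0, -0.0385, 0.4, 0, 0, 0, 0, 0, -0.0385, 0.4, 0, 0, 0, 0, 0, -0.0385, 0.4, 0, 0, 0, 0, 0, -0.0385, 0.4, 0, 0, 0, 0, 0, -0.0385, 0.4, 0, 0, 0, 0, 0, -0.0385, 0.4, 0, 0, 0, 0, 0, -0.0385, 0.4]'

```text
t: 5.88
position: [0.4942, 0.096, 0.1522]
eef_rot: [2.796, 1.432, 0.001]
contact_force: [-0.3, -0.4, -0.5]
opening: 0.402
gripper_force: 0.0
```

Request:
play_rows --deltas '[0, 0, 0, 0, 0, -0.0385, 0.4, 0, 0, 0, 0, 0, -0.0385, 0.4, 0, 0, 0, 0, 0, -0.0385, 0.4, 0, 0, 0, 0, 0, -0.0385, 0.4, 0, 0, 0, 0, 0, -0.038, 0.4, 0, 0, 0, 0, 0, 0, 0.4]'

```text
t: 6.38
position: [0.4941, 0.0959, 0.1522]
eef_rot: [2.245, 2.197, 0.0]
contact_force: [-0.2, -1.0, -1.1]
opening: 0.397
gripper_force: 0.0
```

```bash
python3 st.py
python3 - <<'E'
from station import vision
import cv2,pickle
F=vision.grab_frame('top');pickle.dump(F,open('f1.pkl','wb'))
a=F['pixels'][:,:,::-1]
cv2.imwrite('pics/d.png',cv2.resize(a[145:241,170:303],None,fx=6,fy=6,interpolation=cv2.INTER_CUBIC))
E
```

```text
t 6.38 tcp in shaker mm [-48.4 -30.6  77.2] yaw deg 90.33 tilt [ 0. -0.] F [-0.2 -1.  -1.1] open 0.40 q6 0.08
```

View pics/d.png

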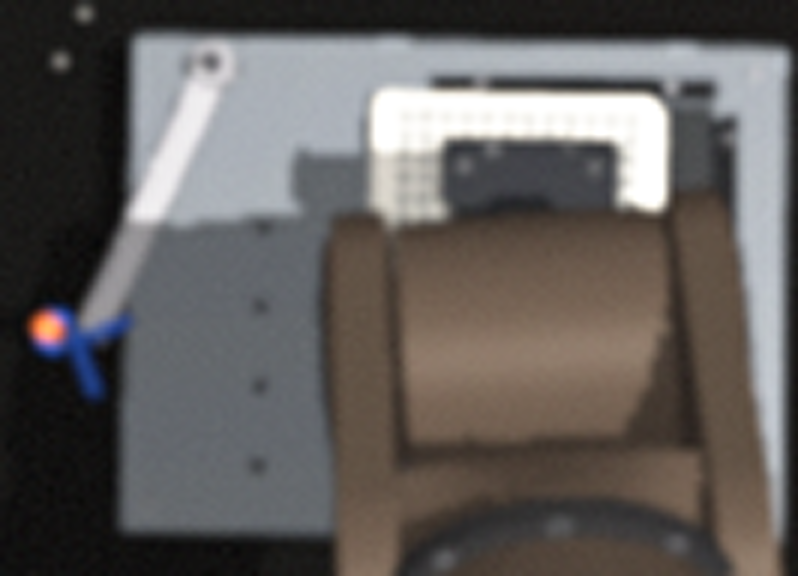

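The plate's rear edge lies along the fence. Its left edge is at column 370 and its right edge at 668, against the stop at 716, so about 21 mm remain. I'll move to its left side.

Request:
play_rows --deltas '[0.48, 0.46, 0, 0, 0, 0.0018, 0.4, 0.48, 0.46, 0, 0, 0, 0, 0.4, 0.48, 0.46, 0, 0, 0, 0, 0.4, 0.48, 0.46, 0, 0, 0, 0, 0.4, 0, 0, 0, 0, 0, 0, 0.4, 0, 0, 0.5, 0, 0, 0, 0.4, 0, 0, 0.5, 0, 0, 0, 0.4, 0, 0, 0.3, 0, 0, 0, 0.4, 0, 0, 0.1, 0, 0, 0, 0.4, 0, 0, 0, 0, 0, 0, 0.4]'

```text
t: 7.27
position: [0.5885, 0.1888, 0.081]
eef_rot: [-2.26, -2.181, 0.003]
contact_force: [0.1, -0.2, -0.2]
opening: 0.399
gripper_force: 0.0
```

```bash
python3 st.py
```

```text
t 7.27 tcp in shaker mm [43.4 64.8  6. ] yaw deg 89.52 tilt [-0.002 -0.001] F [ 0.1 -0.2 -0.2] open 0.40 q6 0.24
```

Request:
play_rows --deltas '[-0.08, 0, 0, 0, 0, -0.0025, 0.4, -0.08, 0, 0, 0, 0, 0, 0.4, -0.06, 0, 0, 0, 0, 0, 0.4, -0.06, 0, 0, 0, 0, 0, 0.4, -0.06, 0, 0, 0, 0, 0, 0.4, -0.06, 0, 0, 0, 0, 0, 0.4, -0.06, 0, 0, 0, 0, 0, 0.4, -0.06, 0, 0, 0, 0, 0, 0.4, -0.06, 0, 0, 0, 0, 0, 0.4, -0.06, 0, 0, 0, 0, 0, 0.4, -0.06, 0, 0, 0, 0, 0, 0.4, 0, 0, 0, 0, 0, 0, 0.4]'

```text
t: 8.27
position: [0.5881, 0.1535, 0.0821]
eef_rot: [2.249, 2.193, -0.0]
contact_force: [0.1, 0.1, 0.5]
opening: 0.4
gripper_force: 0.0
```

Request:
play_rows --deltas '[-0.04, 0, 0, 0, 0, 0, 0.4, -0.03, 0, 0, 0, 0, 0, 0.4, -0.03, 0, 0, 0, 0, 0, 0.4, -0.02, 0, 0, 0, 0, 0, 0.4, 0, 0, 0, 0, 0, 0, 0.4]'

```text
t: 8.68
position: [0.588, 0.148, 0.0821]
eef_rot: [2.249, 2.194, 0.0]
contact_force: [0.3, -0.6, -0.6]
opening: 0.402
gripper_force: 0.0
```

```bash
python3 st.py
```

```text
t 8.68 tcp in shaker mm [44.1 24.   7.1] yaw deg 90.12 tilt [0. 0.] F [ 0.4 -0.6 -0.6] open 0.40 q6 0.16
```

Request:
play_rows --deltas '[-0.02, 0, 0, 0, 0, 0, 0.4, -0.02, 0, 0, 0, 0, 0, 0.4, -0.02, 0, 0, 0, 0, 0, 0.4, 0, 0, 0, 0, 0, 0, 0.4]'

```text
t: 9.02
position: [0.5884, 0.1474, 0.0825]
eef_rot: [-2.249, -2.192, -0.006]
contact_force: [1.8, 17.2, 0.2]
opening: 0.399
gripper_force: 8.8
```

```bash
python3 st.py
```

```text
t 9.02 tcp in shaker mm [44.5 23.4  7.5] yaw deg 90.09 tilt [0.002 0.003] F [ 1.3 17.2  0.2] open 0.40 q6 0.16
```

Force rises against the right stop, so the plate looks home in both axes. I'll retreat and check.

Request:
play_rows --deltas '[0.3, 0, 0, 0, 0, 0, 0.4, 0.5, 0, 0, 0, 0, 0, 0.2, 0, 0, -0.7, 0, 0, 0, 0, 0, 0, -0.5, 0, 0, 0, 0, 0.6, 0, 0, 0, 0, 0.0385, 0, 0.6, 0, 0, 0, 0, 0.0385, 0, 0.4, 0, 0, 0, 0, 0.0385, 0, 0, 0, 0, 0, 0, 0.0385, 0, 0, 0, 0, 0, 0, 0, 0]'

```text
t: 9.77
position: [0.5989, 0.2654, 0.1418]
eef_rot: [2.711, 1.586, -0.001]
contact_force: [-0.2, 0.7, -0.1]
opening: 0.004
gripper_force: 0.0
```

```bash
python3 st.py
python3 - <<'E'
from station import vision
import cv2,pickle
F={n:vision.grab_frame(n) for n in('top','wrist','scene')};pickle.dump(F,open('f2.pkl','wb'))
a=[F[n]['pixels'][:,:,::-1] for n in F]
A=cv2.resize(a[0][145:241,190:303],None,fx=4.2,fy=4.2,interpolation=cv2.INTER_CUBIC)
B=cv2.resize(a[2][145:241,200:310],None,fx=4.2,fy=4.2,interpolation=cv2.INTER_CUBIC)
B=cv2.resize(B,(325,A.shape[0]));cv2.imwrite('pics/e.png',cv2.hconcat([A,B]))
E
```

```text
t 9.77 tcp in shaker mm [ 51.8 141.6  66.8] yaw deg 62.21 tilt [-0.    -0.001] F [-0.2  0.7 -0.1] open 0.00 q6 0.83
```

View pics/e.png

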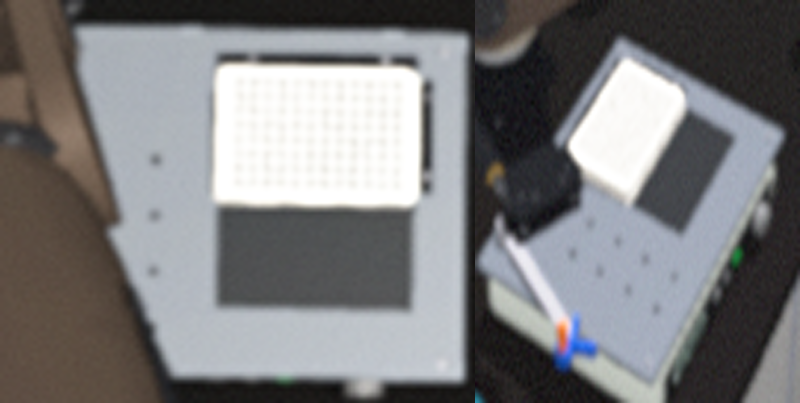

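In the top crop the plate is square against both stops, with edges at about columns 214–421 and rows 64–207. The pin hasn't moved. I'll check the plate's position numerically and go to the pin's far side.

Run:
```python
import pickle,numpy as np
from h import *
F=pickle.load(open('f2.pkl','rb'));f=F['top']
im=cv2.cvtColor(f['pixels'],cv2.COLOR_RGB2GRAY)
box=im[150:200,235:300]; m=(box>205).astype('uint8')
n,l,s,c=cv2.connectedComponentsWithStats(m);k=1+s[1:,4].argmax()
cn=cv2.findContours((l==k).astype('uint8'),0,2)[0][0].reshape(-1,2)+[235,150]
W=back(f,cn,.0894)[:,:2];S=np.array([.5433,.1252]);a=-.02705
r=cv2.minAreaRect(np.float32((W-S)@np.array([[np.cos(a),-np.sin(a)],[np.sin(a),np.cos(a)]])*1e3))
print(r)
```

```text
((42.084537506103516, -50.5506477355957), (86.91962432861328, 126.06034851074219), 0.9555392861366272)
```

Request:
play_rows --deltas '[0.124, -0.543, 0, 0, 0, 0.0067, 0, 0.124, -0.543, 0, 0, 0, 0, 0, 0.124, -0.543, 0, 0, 0, 0, 0, 0, 0, 0, 0, 0, 0, 0, 0, 0, 0.4, 0, 0, 0, 0, 0, 0, 0.3, 0, 0, 0, 0, 0, 0, 0.2, 0, 0, 0, 0, 0, 0, 0, 0, 0, 0, 0]'

```text
t: 10.58
position: [0.5375, 0.3198, 0.0952]
eef_rot: [-2.724, -1.564, 0.005]
contact_force: [0.2, -0.2, 0.4]
opening: 0.008
gripper_force: 0.0
```

```bash
python3 st.py
python3 - <<'E'
from station import vision
import cv2
a=[vision.grab_frame(n)['pixels'][:,:,::-1] for n in('scene','wrist')]
A=cv2.resize(a[0][170:260,180:300],(400,300),interpolation=cv2.INTER_CUBIC)
cv2.imwrite('pics/g.png',cv2.hconcat([A,cv2.resize(a[1],(400,300))]))
E
```

```text
t 10.58 tcp in shaker mm [-11.1 194.3  20.2] yaw deg 61.27 tilt [-0.003 -0.002] F [ 0.2 -0.2  0.4] open 0.01 q6 0.96
```

View pics/g.png

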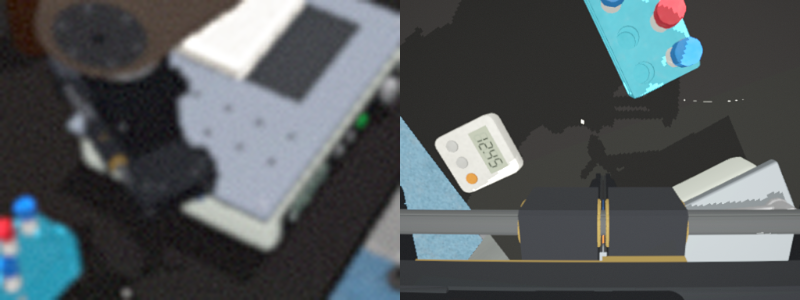

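The closed fingertips stand just behind the pin, clear of the rack and the timer. I'll sweep the pin round on its arc.

Request:
play_rows --deltas '[-0.16, 0, 0, 0, 0, 0, 0, -0.19, -0.014, 0, 0, 0, -0.0222, 0, -0.19, -0.014, 0, 0, 0, -0.0222, 0, -0.19, -0.014, 0, 0, 0, -0.0222, 0, -0.19, -0.014, 0, 0, 0, -0.0222, 0, -0.19, -0.014, 0, 0, 0, -0.0222, 0, -0.19, -0.014, 0, 0, 0, -0.0222, 0, 0, 0, 0, 0, 0, 0, 0]'

```text
t: 11.35
position: [0.5099, 0.2608, 0.098]
eef_rot: [2.338, 2.097, 0.001]
contact_force: [0.1, 0.1, 0.4]
opening: 0.004
gripper_force: 0.0
```

```bash
cat >> st.py <<'E'
    s=robot.sense();Q=R.from_euler('z',S[2]).inv();p=Q.apply(np.array(s['position'])-[S[0],S[1],.075])*1e3
    d=p[:2]-[95,108.3];print('polar of TCP about hinge',np.hypot(*d),np.degrees(np.arctan2(d[1],d[0]))%360)
E
python3 st.py
```

```text
File "st.py", line 11
    s=robot.sense();Q=R.from_euler('z',S[2]).inv();p=Q.apply(np.array(s['position'])-[S[0],S[1],.075])*1e3
IndentationError: unexpected indent
```

```bash
sed -i 's/^if __name__.*/if __name__=="__main__":\n    st()/' st.py; python3 st.py
```

```text
t 11.35 tcp in shaker mm [-37.  134.7  23. ] yaw deg 85.33 tilt [ 0.001 -0.   ] F [0.1 0.1 0.4] open 0.00 q6 0.47
polar of TCP about hinge 134.6198170974471 168.7041064821101
```

Request:
play_rows --deltas '[-0.19, -0.018, 0, 0, 0, -0.0222, 0, -0.19, -0.018, 0, 0, 0, -0.0222, 0, -0.19, -0.018, 0, 0, 0, -0.0222, 0, -0.19, -0.018, 0, 0, 0, -0.0222, 0, -0.19, -0.018, 0, 0, 0, -0.0222, 0, -0.19, -0.014, 0, 0, 0, -0.0222, 0, -0.1, -0.007, 0, 0, 0, -0.0111, 0, -0.1, -0.007, 0, 0, 0, -0.0111, 0, -0.1, -0.007, 0, 0, 0, -0.0111, 0, -0.1, -0.007, 0, 0, 0, -0.0111, 0, 0, 0, 0, 0, 0, 0, 0]'

```text
t: 12.27
position: [0.5149, 0.1858, 0.0977]
eef_rot: [1.675, 2.657, 0.001]
contact_force: [0.5, -1.0, -0.2]
opening: 0.003
gripper_force: 0.0
```

```bash
python3 st.py
python3 - <<'E'
from station import vision
import cv2
a=vision.grab_frame('top')['pixels'][:,:,::-1];b=vision.grab_frame('scene')['pixels'][:,:,::-1]
A=cv2.resize(a[145:241,175:303],(400,300),interpolation=cv2.INTER_CUBIC)
B=cv2.resize(b[145:241,190:318],(400,300),interpolation=cv2.INTER_CUBIC)
cv2.imwrite('pics/i.png',cv2.hconcat([A,B]))
E
```

```text
t 12.27 tcp in shaker mm [-30.   59.8  22.7] yaw deg 117.09 tilt [0.001 0.   ] F [ 0.5 -1.  -0.2] open 0.00 q6 -0.22
polar of TCP about hinge 134.0829424623365 201.19864521948224
```

View pics/i.png

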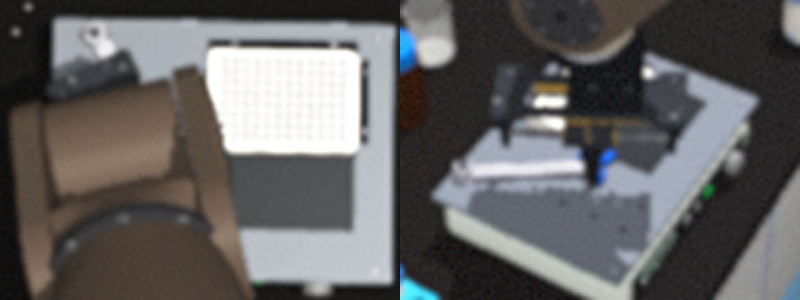

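The lever is swinging round with the fingertip behind its pin, and the plate is still home. About 11° remain, so I'll go slowly.

Request:
play_rows --deltas '[-0.095, -0.007, 0, 0, 0, -0.0111, 0, -0.095, -0.007, 0, 0, 0, -0.0111, 0, -0.095, -0.007, 0, 0, 0, -0.0111, 0, -0.095, -0.007, 0, 0, 0, -0.0111, 0, -0.048, -0.0035, 0, 0, 0, -0.0055, 0, -0.048, -0.0035, 0, 0, 0, -0.0055, 0, 0, 0, 0, 0, 0, 0, 0]'

```text
t: 12.95
position: [0.5248, 0.1648, 0.0972]
eef_rot: [1.437, 2.794, 0.0]
contact_force: [0.3, -0.6, -0.1]
opening: 0.003
gripper_force: 0.2
```

```bash
python3 st.py
```

```text
t 12.95 tcp in shaker mm [-19.6  39.1  22.2] yaw deg 127.11 tilt [0. 0.] F [ 0.3 -0.6 -0.1] open 0.00 q6 -0.44
polar of TCP about hinge 133.87007829814803 211.13283652645964
```

Request:
play_rows --deltas '[-0.03, -0.002, 0, 0, 0, -0.003, 0, -0.03, -0.002, 0, 0, 0, -0.003, 0, -0.03, -0.002, 0, 0, 0, 0, 0, 0, 0, 0, 0, 0, 0, 0]'

```text
t: 13.28
position: [0.5257, 0.1629, 0.0971]
eef_rot: [-1.411, -2.803, -0.002]
contact_force: [-8.4, 16.5, 3.8]
opening: 0.007
gripper_force: 9.2
```

```bash
python3 st.py
```

```text
t 13.28 tcp in shaker mm [-18.6  37.3  22.1] yaw deg 128.13 tilt [-0.003  0.002] F [-8.8 16.2  3.8] open 0.01 q6 -0.46
polar of TCP about hinge 134.008707228278 212.01800885804943
```

Request:
play_rows --deltas '[-0.02, 0, 0, 0, 0, 0, 0, 0, 0, 0, 0, 0, 0, 0]'

```text
t: 13.45
position: [0.5259, 0.1626, 0.0971]
eef_rot: [-1.41, -2.803, -0.002]
contact_force: [-11.1, 20.3, 6.2]
opening: 0.004
gripper_force: 11.2
```

```bash
python3 st.py
```

```text
t 13.45 tcp in shaker mm [-18.4  36.9  22.1] yaw deg 128.14 tilt [-0.003  0.003] F [-11.6  20.    6.2] open 0.00 q6 -0.46
polar of TCP about hinge 134.00219814872358 212.17618226365036
```

Request:
play_rows --deltas '[0.3, 0, 0, 0, 0, 0, 0, 0.5, 0, 0, 0, 0, 0, 0, 0, 0, -0.7, 0, 0, 0, 0, 0, 0, -0.7, 0, 0, 0, 0, 0.7, 0, 0, 0, 0, 0, 0, 0.7, 0, 0, 0, 0, 0, 0, 0.5, 0, 0, 0, 0, 0, 0, 0, 0, 0, 0, 0, 0, 0]'

```text
t: 14.12
position: [0.4447, 0.2712, 0.1675]
eef_rot: [1.407, 2.809, 0.001]
contact_force: [0.6, -0.4, 0.7]
opening: 0.005
gripper_force: 0.0
```

```bash
python3 st.py
python3 - <<'E'
from station import vision
import cv2,pickle
F={n:vision.grab_frame(n) for n in('top','scene')};pickle.dump(F,open('f3.pkl','wb'))
a=[F[n]['pixels'][:,:,::-1] for n in F]
A=cv2.resize(a[0][150:230,180:286],(400,302),interpolation=cv2.INTER_CUBIC)
B=cv2.resize(a[1][150:230,210:316],(400,302),interpolation=cv2.INTER_CUBIC)
cv2.imwrite('pics/k.png',cv2.hconcat([A,B]))
E
```

```text
t 14.12 tcp in shaker mm [-102.5  143.3   92.5] yaw deg 128.34 tilt [0. 0.] F [ 0.6 -0.4  0.7] open 0.00 q6 -0.22
polar of TCP about hinge 200.60505405291073 169.9644071777221
```

View pics/k.png

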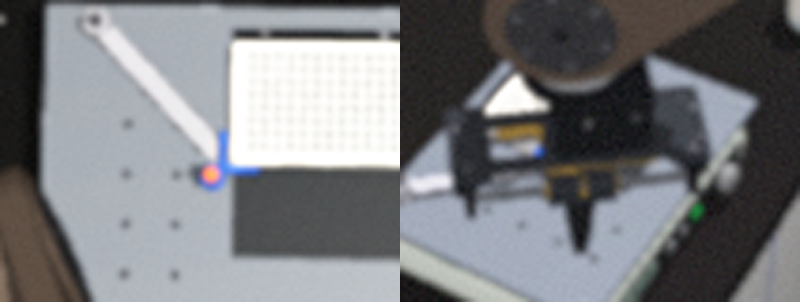

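The blue jaw sits square round the plate's front left corner, with its legs at (224,150) and (245,170) and the pin at (211,174). One numeric check, then I'll hand in.

Run:
```python
import pickle,numpy as np
from h import *
f=pickle.load(open('f3.pkl','rb'))['top']
hsv=cv2.cvtColor(f['pixels'],cv2.COLOR_RGB2HSV).astype(int);sub=hsv[185:205,225:247]
y,x=np.where((sub[...,0]<20)&(sub[...,1]>110)&(sub[...,2]>120))
p=back(f,[(x.mean()+225,y.mean()+185)],.115)[0,:2]
h=back(f,[((95+.5)/3.774-.5+180,(19.5+.5)/3.774-.5+150)],.097)[0,:2]
d=p-h;print(len(x),np.hypot(*d)*1e3,(np.degrees(np.arctan2(d[1],d[0]))+1.55)%360,'expect 135.7, 219')
```

```text
8 135.35754263751892 217.29137578469906 expect 135.7, 219
```

Run:
```python
import pickle,numpy as np
from h import *
f=pickle.load(open('f3.pkl','rb'))['top'];S=np.array([.5433,.1252]);a=-.02705
W=lambda x,y,z:np.r_[S+np.array([[np.cos(a),-np.sin(a)],[np.sin(a),np.cos(a)]])@[x/1e3,y/1e3],z]
for t in(215,217.2,219):
    c=np.radians(t);print(t,proj(f,[W(95+135.7*np.cos(c),108.3+135.7*np.sin(c),.115)]))
hsv=cv2.cvtColor(f['pixels'],cv2.COLOR_RGB2HSV).astype(float);s=hsv[185:205,225:247];
w=np.where((s[...,0]<25)|(s[...,0]>165),s[...,1]*s[...,2],0);w[w<8000]=0
y,x=np.mgrid[185:205,225:247];print((w*x).sum()/w.sum(),(w*y).sum()/w.sum())
```

```text
215 [[233.30441505 197.41340048]]
217.2 [[234.97661169 196.24162033]]
219 [[236.31013914 195.2362645 ]]
235.1034432604751 195.6069923867248
```

The camera reading is marginal: 217.2–218° against a 217.2° threshold. The fingertip position under force gives about 219°. I'll press the pin again, more firmly, to be sure.

Request:
play_rows --deltas '[-0.7, 0, 0, 0, 0, 0, 0, -0.7, 0, 0, 0, 0, 0, 0, -0.5, 0, 0, 0, 0, 0, 0, 0, 0, 0, 0, 0, 0, 0, 0, 0, 0.7, 0, 0, 0, 0, 0, 0, 0.5, 0, 0, 0, 0, 0, 0, 0.2, 0, 0, 0, 0, -0.4, 0, 0, 0, 0, 0, 0, -0.2, 0, 0, 0, 0, 0, 0, -0.1, 0, 0, 0, 0, 0, 0, 0, 0, 0, 0, 0, 0, 0]'

```text
t: 15.13
position: [0.5252, 0.164, 0.0975]
eef_rot: [-1.413, -2.806, -0.001]
contact_force: [-0.7, 2.5, -2.5]
opening: 0.003
gripper_force: 1.3
```

```bash
python3 st.py
```

```text
t 15.13 tcp in shaker mm [-19.2  38.3  22.5] yaw deg 128.09 tilt [0.    0.001] F [-0.8  2.4 -2.5] open 0.00 q6 -0.46
polar of TCP about hinge 133.94357790189184 211.52653010477266
```

Request:
play_rows --deltas '[-0.04, 0, 0, 0, 0, 0, 0, -0.04, 0, 0, 0, 0, 0, 0, -0.04, 0, 0, 0, 0, 0, 0, 0, 0, 0, 0, 0, 0, 0]'

```text
t: 15.47
position: [0.5261, 0.1623, 0.0975]
eef_rot: [-1.41, -2.801, -0.003]
contact_force: [-11.2, 27.0, 0.6]
opening: 0.003
gripper_force: 13.8
```

```bash
python3 st.py
```

```text
t 15.47 tcp in shaker mm [-18.2  36.6  22.5] yaw deg 128.10 tilt [-0.004  0.004] F [-12.   26.7   0.6] open 0.00 q6 -0.47
polar of TCP about hinge 133.9954557102552 212.34953791262527
```

A hard stop at 29 N with no further travel, so the clamp is closed. I'll retreat and recheck.

Request:
play_rows --deltas '[0.3, 0, 0, 0, 0, 0, 0, 0.6, 0, 0, 0, 0, 0, 0, 0, 0, -0.7, 0, 0, 0, 0, 0, 0, -0.7, 0, 0, 0, 0, 0.7, 0, 0, 0, 0, 0, 0, 0.7, 0, 0, 0, 0, 0, 0, 0.5, 0, 0, 0, 0, 0, 0, 0, 0, 0, 0, 0, 0, 0]'

```text
t: 16.13
position: [0.4425, 0.2743, 0.1682]
eef_rot: [1.407, 2.808, 0.002]
contact_force: [-0.1, 0.6, 0.3]
opening: 0.004
gripper_force: 0.0
```

```bash
python3 st.py
python3 - <<'E'
from station import vision,robot
import numpy as np
from h import *
f=vision.grab_frame('top')
hsv=cv2.cvtColor(f['pixels'],cv2.COLOR_RGB2HSV).astype(float);s=hsv[185:205,225:247];
w=np.where((s[...,0]<25)|(s[...,0]>165),s[...,1]*s[...,2],0);w[w<8000]=0
y,x=np.mgrid[185:205,225:247];print((w*x).sum()/w.sum(),(w*y).sum()/w.sum())
im=cv2.cvtColor(f['pixels'],cv2.COLOR_RGB2GRAY)
m=(im[150:200,239:300]>205).astype('uint8')
n,l,s,c=cv2.connectedComponentsWithStats(m);k=1+s[1:,4].argmax()
cn=cv2.findContours((l==k).astype('uint8'),0,2)[0][0].reshape(-1,2)+[239,150]
S=np.array([.5433,.1252]);a=-.02705
W=(back(f,cn,.0894)[:,:2]-S)@np.array([[np.cos(a),-np.sin(a)],[np.sin(a),np.cos(a)]])*1e3
print(cv2.minAreaRect(np.float32(W)))
print(robot.close_job())
E
```

```text
t 16.13 tcp in shaker mm [-104.8  146.3   93.2] yaw deg 128.34 tilt [0.001 0.001] F [-0.1  0.6  0.3] open 0.00 q6 -0.21
polar of TCP about hinge 203.40693083121494 169.23176868172314
235.17860095874636 195.59104152926932
((40.804866790771484, -50.561519622802734), (84.36026000976562, 126.03941345214844), 0.9555326104164124)
the job is handed in; nothing more can be done
None
```

I pushed the plate home against both stops, swung the clamp shut onto its hard stop and handed the job in, but no verdict came back; the camera put the clamp only just past the required angle, and the plate at home within about 1.5 mm and 0.017 rad.

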